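Find a leg blank's dowel hole on the feeler pin and hold it hole-up

ROBOT

A 6-joint arm with a two-finger parallel gripper is mounted at the origin on the work surface. World frame = base frame: x ahead of the robot, y to its left, z up, the work surface at z = 0. Lengths are in m, angles in rad, forces in N, time in s.
With the tool pointing down it reaches from about 0.325 to 0.85 m from the base axis. Payload 15.5 kg.
Tool frame: the origin (TCP) lies on the centre line of the jaws, within the pads' length; the fingertips stand tcp_to_tips ahead of it and the grasp point (between the pads) is the TCP (tcp_to_tips is the distance from the TCP to the fingertips, in m); z points along the fingers, x is the direction in which the jaws open and shut, and the axes are right-handed (so a half turn about z gives the same grasp; the last joint's range is limited). The gripper opens to 91 mm and grips with 3 to 60 N. Pads are 32 mm wide; open, the fingers measure 118 mm over their backs; the gripper's body (76 mm by 178 mm) begins 60 mm behind the grasp point.
Start: joints at [-1.25, 0.494, 1.345, -0, 1.302, -0.096], TCP at [0.252, -0.572, 0.233] pointing down, gripper open.
Joint ranges: [-2.91, 2.91], [-0.82, 2.16], [0.22, 2.67], [-1.22, 4.37], [0.12, 2.79], [-3.08, 3.08]. Speed limits (rad/s): [1.89, 1.89, 2.57, 3.01, 3.01, 3.01].

INTERFACE

Orientations are given as a rotation vector (axis times angle).
In Python, from station import * gives the robot as it stands.
- The arm moves only by the tool jog_arm, never from a script. Its argument "increments" is a list of rows, each a list of 2 entries, a list of its own where there are three numbers: the shift along the world's x, y, z in m, then the turn, a rotation vector about the world's x, y, z in rad. In form: [[[dx, dy, dz], [ax, ay, az]], ...]. A call has 1 to 20 rows; each row is the pose to reach, as a shift and turn from the pose commanded when the call began; what a row does not reach only later rows make up. A row lasts 1/12 s, in which the tool goes at most 41.7 mm and 7.16 degrees, less where a joint would pass 70% of its speed; a pose out of reach is approached as far as the arm can. A call with a gripper value outside its range is refused whole. "jaw" is the closure in counts, from 0 (fully open) to 255 (shut), set as the call begins (left out, the last holds). The fingers move at their own pace and stop on an object; "force" is the grip in N (left out, the last holds). Time passes only in rows, so rows that repeat a pose let the fingers close. It gives the time, the measured TCP pose, the force and the opening at its end, in the units of the state.
- observe(): the state, without advancing time (a new reading comes with each control period).
- capture(name): name is "scene" or "top"; returns the picture (400x640x3 uint8, red, green, blue); there is no depth.
- get_calibration(name): a dict with "intrinsics" (3x3 intrinsics, pixels), "world_to_cam" (4x4, takes a point from world to camera coordinates). Camera axes: x right, y down, z forward; pixel columns grow to the right and rows downward; lengths in m; the calibration is good to about 2 mm. A picture is of the moment at which its call begins. get_calibration takes no time and is no camera call.
- finish_job(): hands the job in, once; it reports no verdict.
The state is a dict: "time_s": time; "joint_pos": joint angles; "joint_vel": joint speeds; "tau": joint torques, N m; "tcp_pos": TCP position; "ee_rot": TCP orientation; "contact_force": force on the tool from outside, world axes, zero at the start; "wrist_torque": the same for the moment, N m; "gripper_width": opening from 0.0 (shut) to 1.0 (fully open).
Only numpy, scipy, OpenCV 4.12 (cv2) and the standard library are available. Lean on these libraries where they do the work, as an engineer would, in place of code of your own. Each camera call takes 0.05 s, during which the arm holds its last target.

TASK

One end of the wooden leg blank has a blind dowel hole, the other end is plain. Lay the blank flat in the jig, side against the low fence, and push it hole end first over the feeler pin until its end is fully home on the stop (a plain end stops short on the pin: then turn it end for end). Then take it out, turn it upright with the hole facing straight up, and finish while still holding it so in the gripper, well clear of the bench (at least 120 mm under it); leave the other things on the bench where they are.

Things in the scene. Friction and masses are not known exactly. Their poses are not given: they have to be found in the camera images.
- blank: loose square beech leg blank, 110 mm long (its x axis) and 40 x 40 mm in section, about 0.13 kg, lying flat at any yaw. Origin: centre of its underside as it lies at the start; its z axis is up at the start. The blind hole, 19 mm in diameter and 26 mm deep, is central in its +x end; the -x end is plain.
- blank_hole (a point): centre of the mouth of the blind hole, in the middle of the blank's +x end face, 55 mm from its middle; axes parallel to the blank's (x points out of the hole)
- blank_plain (a point): centre of the blank's plain -x end face; axes parallel to the blank's
- jig: plywood jig fixed to the bench. Origin: on the bench at the face of the end stop, right below the feeler pin; x: horizontal, push direction into the stop; y: left of it; z up. End stop: face at x = 0, 60 mm wide in y, 25 thick, 45 high. Its -y side and -x end are open.
- jig_pin (a point): tip of the jig's round steel feeler pin, 10 mm in diameter, round-ended, which stands 23 mm out of the stop face towards the jig's -x, its axis 20 mm above the bench; axes parallel to the jig's
- jig_fence (a point): middle of the top inner edge of the jig's low side fence, 10 mm high, 22 mm wide, from x = -150 to 0 mm in the jig's frame, inner face at y = +20 mm, so that a blank lying along it is centred on the pin; axes parallel to the jig's
- sander: cork sanding block, 110 x 65 x 35 mm, origin centre of underside; a bystander
- cup: steel cup of pencils, 76 mm across, 90 mm high, pencils to about 155 mm, origin centre of underside; a bystander
- square: try square lying flat: wooden stock 18 x 110 x 20 mm about the origin (centre of its underside), long along y, steel blade reaching 165 mm along +x; a bystander
- mallet: wooden mallet lying down, head 70 x 115 x 60 mm about the origin (centre of its underside), handle reaching 212 mm along +x; a bystander
Things that resemble listed ones, but are neither listed nor needed, are in the scene too. There is more than one size of the jig; the job needs the middle-sized.

How it is judged:
On the way:
1. the blank is home in the jig: hole end within 3 mm of the stop with the pin in the hole, side within 3.5 mm of the fence, lying flat and square to the stop (x of blank_hole in the frame of jig between -0.003 and 0.003 m and y of blank_hole in the frame of jig between -0.0035 and 0.0035 m and y of blank_plain in the frame of jig between -0.006 and 0.006 m and x of blank_plain in the frame of jig below -0.1 m and height (world z) of blank_plain below 0.028 m), for 0.2 s.
At the end, for the whole second after the job is handed in: the gripper holds the blank still (under 20 mm/s), hole end up with its axis within 0.25 rad of vertical, its lower end more than 100 mm above the bench, touching neither the jig nor any bystander (angle between blank_hole's own x axis and vertical below 0.25 rad and height (world z) of blank_plain above 0.1 m and height (world z) of blank_hole above 0.2 m and contact force between the fingers and blank above 1 N and linear speed of blank below 0.02 m/s and angular speed of blank below 0.15 rad/s and contact force between blank and sander below 0.2 N and contact force between blank and cup below 0.2 N and contact force between blank and square below 0.2 N and contact force between blank and mallet below 0.2 N and contact force between blank and jig below 0.2 N); the arm keeps its last pose, push and grip.
It fails at once if a bystander is moved by more than 30 mm (distance of any of sander, cup, square, mallet from where it was at the start of the episode above 0.03 m).
It also fails if it takes over 72 s, if anything falls off the work surface, if the arm or the gripper's body presses on something with over 40 N, if the wrist force passes 120 N, or if a joint passes its speed limit or range.

## Working session

There is one attempt and no reset: what is moved stays moved. The work goes in short steps, Python scripts to look and compute and a tool call to move; the robot and the scene stay as the last step left them, time stands still between calls to the robot, and variables do not carry over. Pictures are saved under pics/ and viewed, and the job is handed in when it is done.

Besides the shell and the picture viewer there is one more tool, called after "Call:" as name(argument=value, ...), one argument or row to a line, values as JSON. jog_arm: Moves the arm, as the interface text tells. Its arguments: {"type":"object","properties":{"increments":{"type":"array"},"jaw":{"type":"number"},"force":{"type":"number"}},"required":["increments"]}

```bash
ls; mkdir -p pics
python3 - <<'E'
from station import *
import cv2
s=observe();print(s)
for n in("scene","top"):
    c=get_calibration(n);print(n,c)
    cv2.imwrite(f"pics/{n}0.png",cv2.cvtColor(capture(n),cv2.COLOR_RGB2BGR))
E
```

```text
pics
{'time_s': 0.0, 'joint_pos': array([-1.25051292e+00,  4.94194809e-01,  1.34616220e+00, -1.59934801e-05,
        1.30249506e+00, -9.54919786e-02]), 'joint_vel': array([-1.36333707e-04,  1.58423525e-03,  7.50645523e-04, -2.45446326e-05,
        8.54302719e-04, -1.06079101e-03]), 'tau': array([-1.14401880e-04, -8.78820491e+01, -3.81866133e+01,  7.08195451e-02,
        5.27133036e-02, -4.18586944e-05]), 'tcp_pos': array([ 0.2523216 , -0.57139429,  0.2323205 ]), 'ee_rot': array([-2.63145861e+00,  1.71469279e+00,  1.56163915e-03]), 'contact_force': array([ 0.10723779,  0.30767812, -0.64159862]), 'wrist_torque': array([ 0.02961   , -0.02446867, -0.05861615]), 'gripper_width': 0.9994892577159205}
scene {'intrinsics': array([[502.49346214,   0.        , 316.12035908],
       [  0.        , 502.49346214, 195.43643863],
       [  0.        ,   0.        ,   1.        ]]), 'world_to_cam': array([[ 0.81126711,  0.5846309 ,  0.00723779, -0.48444765],
       [ 0.45096196, -0.61780566, -0.64416572, -0.22623947],
       [-0.37212763,  0.52585443, -0.76485171,  1.55451305],
       [ 0.        ,  0.        ,  0.        ,  1.        ]])}
top {'intrinsics': array([[514.67355134,   0.        , 334.83218992],
       [  0.        , 514.67355134, 194.27026225],
       [  0.        ,   0.        ,   1.        ]]), 'world_to_cam': array([[ 0.01818254, -0.99970186, -0.01629666,  0.00458469],
       [-0.99115522, -0.0158793 , -0.13175423,  0.60245578],
       [ 0.13145617,  0.01854815, -0.99114845,  1.6281264 ],
       [ 0.        ,  0.        ,  0.        ,  1.        ]])}
```

View pics/scene0.png

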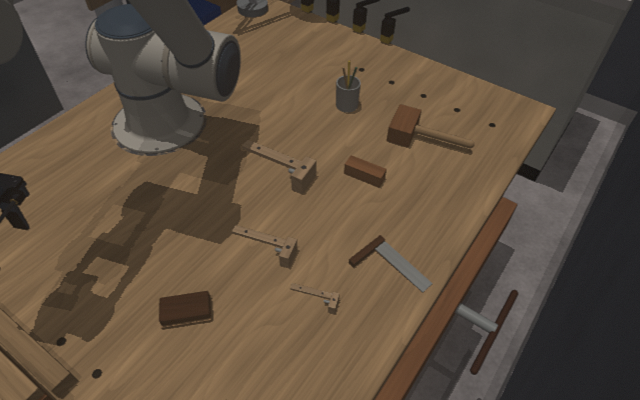

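View pics/top0.png

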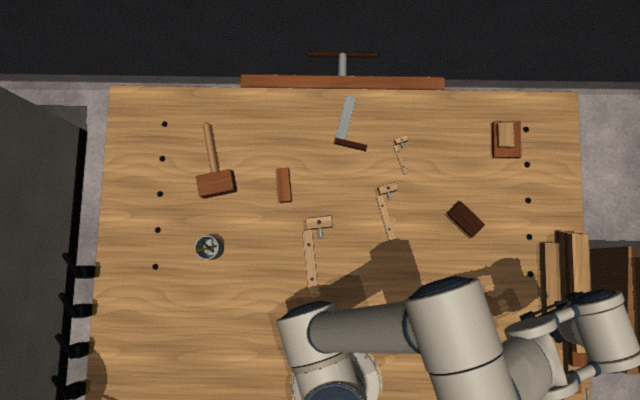

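Run:
```python
import cv2,numpy as np
t=cv2.imread("pics/top0.png");s=cv2.imread("pics/scene0.png")
a=cv2.resize(t[110:310,260:490],None,fx=3.4,fy=3,interpolation=cv2.INTER_CUBIC)
cv2.imwrite("pics/topz.png",cv2.convertScaleAbs(a,alpha=1.5))
a=cv2.resize(s[130:330,220:420],None,fx=3,fy=3,interpolation=cv2.INTER_CUBIC)
cv2.imwrite("pics/scz.png",cv2.convertScaleAbs(a,alpha=1.5))
```

```text
(no output)
```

View pics/topz.png

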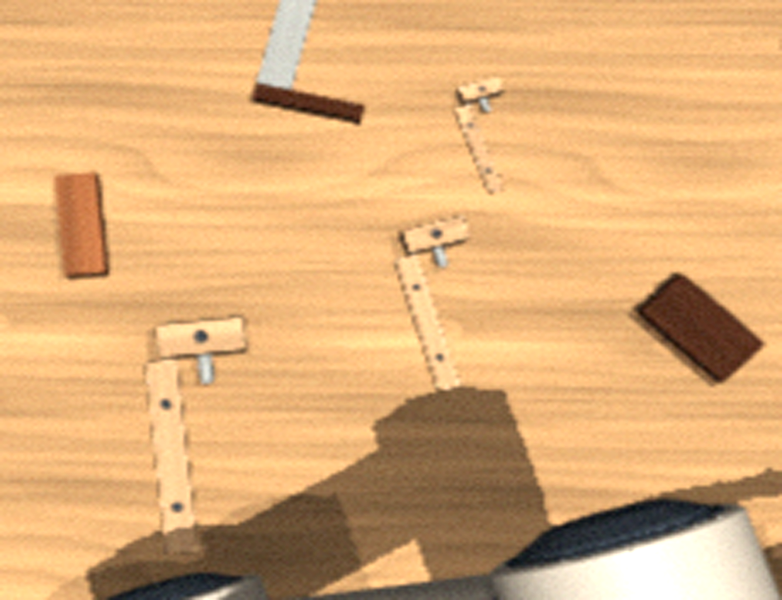

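View pics/scz.png

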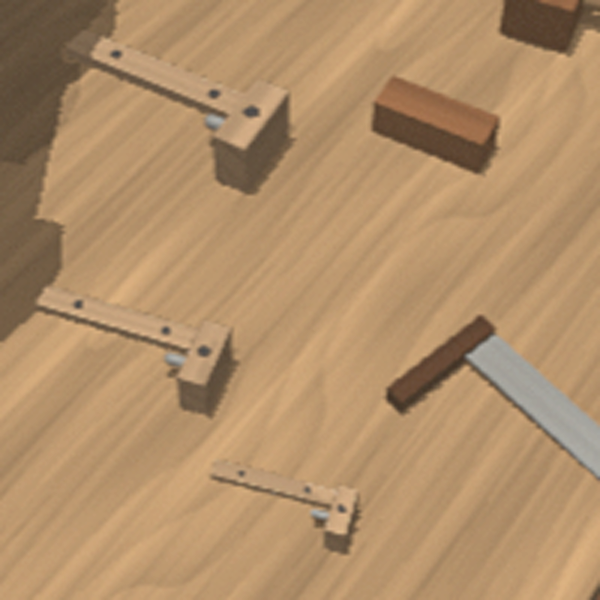

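```bash
cat > h.py <<'E'
import numpy as np,cv2
from station import *
def ray(cam,uv,z):
    c=get_calibration(cam);K=c["intrinsics"];T=c["world_to_cam"];R=T[:3,:3];t=T[:3,3]
    o=-R.T@t; uv=np.atleast_2d(np.asarray(uv,float))
    d=np.c_[(uv[:,0]-K[0,2])/K[0,0],(uv[:,1]-K[1,2])/K[1,1],np.ones(len(uv))]@R
    return o+d*((z-o[2])/d[:,2])[:,None]
def proj(cam,p):
    c=get_calibration(cam);T=c["world_to_cam"];q=np.atleast_2d(p)@T[:3,:3].T+T[:3,3];q=q@c["intrinsics"].T
    return q[:,:2]/q[:,2:]
def cap(cam,name):
    im=cv2.cvtColor(capture(cam),cv2.COLOR_RGB2BGR);cv2.imwrite(f"pics/{name}.png",im);return im
E
python3 - <<'E'
from h import *
t=cv2.imread("pics/top0.png");s=cv2.imread("pics/scene0.png")
hsv=cv2.cvtColor(t,cv2.COLOR_BGR2HSV)
for p in [(284,185),(284,170),(284,210),(310,250),(388,188),(465,218)]: print(p,t[p[1],p[0]],hsv[p[1],p[0]])
a=cv2.resize(s[145:200,335:395],None,fx=10,fy=10,interpolation=cv2.INTER_CUBIC)
b=cv2.resize(t[155:215,260:310],None,fx=8,fy=8,interpolation=cv2.INTER_CUBIC)
b=cv2.copyMakeBorder(b,0,max(0,a.shape[0]-b.shape[0]),0,0,0) 
a=cv2.copyMakeBorder(a,0,max(0,b.shape[0]-a.shape[0]),0,0,0)
cv2.imwrite("pics/z2.png",cv2.convertScaleAbs(np.hstack([a[:, :],b])[:600,:800] if 0 else a,alpha=1.8))
# jig zoom
cv2.imwrite("pics/z3.png",cv2.convertScaleAbs(cv2.resize(t[175:250,360:420],None,fx=8,fy=8,interpolation=cv2.INTER_CUBIC),alpha=1.5))
E
```

```text
(284, 185) [ 47  81 135] [ 12 166 135]
(284, 170) [ 51  85 141] [ 11 163 141]
(284, 210) [ 69 112 149] [ 16 137 149]
(310, 250) [103 140 177] [ 15 107 177]
(388, 188) [56 59 64] [11 32 64]
(465, 218) [23 35 61] [  9 159  61]
```

View pics/z2.png

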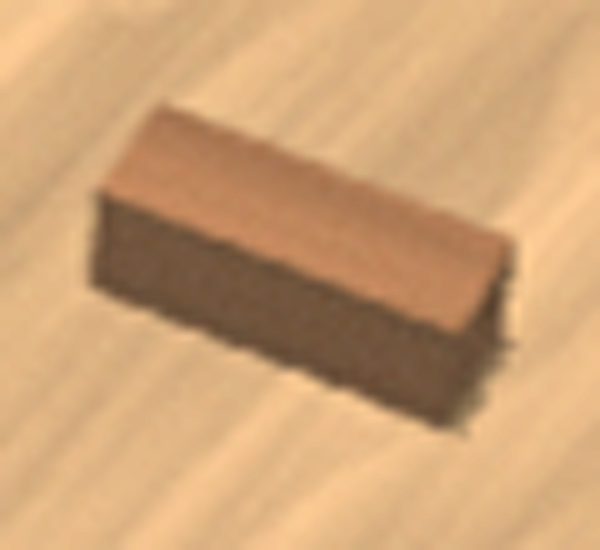

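View pics/z3.png

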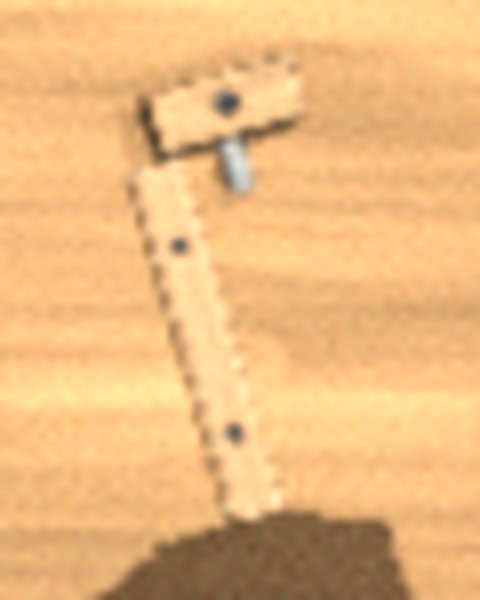

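Run:
```python
from h import *
t=cv2.imread("pics/top0.png");s=cv2.imread("pics/scene0.png")
for uv in [(284,185),(465,218),(506,135),(388,188),(318,222)]:
    p=ray("top",uv,.04);print(uv,p.round(3),proj("scene",p).round())
a=cv2.resize(t[110:250,440:540],None,fx=5,fy=4,interpolation=cv2.INTER_CUBIC)
cv2.imwrite("pics/z4.png",cv2.convertScaleAbs(a,alpha=1.6))
hsv=cv2.cvtColor(t,cv2.COLOR_BGR2HSV)
for nm,img,z in(("top",t,.04),):
    h=cv2.cvtColor(img,cv2.COLOR_BGR2HSV)
    m=((h[...,1]>152)&(h[...,0]<14)&(h[...,2]>95)).astype(np.uint8)
    n,l,st,c=cv2.connectedComponentsWithStats(m)
    for i in range(1,n):
        if st[i,4]>150:
            cn,_=cv2.findContours((l==i).astype(np.uint8),cv2.RETR_EXTERNAL,cv2.CHAIN_APPROX_NONE)
            w=ray(nm,cn[0][:,0,:],z)[:,:2].astype(np.float32)
            print(nm,st[i],c[i],cv2.minAreaRect(w))
```

```text
(284, 185) [[0.63  0.181 0.04 ]] [[364. 167.]]
(465, 218) [[ 0.532 -0.404  0.04 ]] [[186. 303.]]
(506, 135) [[ 0.807 -0.542  0.04 ]] [[238. 434.]]
(388, 188) [[ 0.626 -0.157  0.04 ]] [[288. 248.]]
(318, 222) [[0.511 0.067 0.04 ]] [[305. 172.]]
top [ 241   75  203   14 2360] [341.66313559  81.64364407] ((0.9818857312202454, -0.0005693137645721436), (0.6750849485397339, 0.041762806475162506), 89.94353485107422)
top [494 122  27  35 464] [508.77586207 143.55818966] ((0.7937902808189392, -0.5448023080825806), (0.08473198115825653, 0.11670614778995514), 88.71965026855469)
top [276 168  15  34 384] [283.28645833 184.2109375 ] ((0.6330820918083191, 0.1837315857410431), (0.10792811959981918, 0.039384931325912476), 6.679172039031982)
top [196 170  37  26 695] [214.36402878 182.36546763] ((0.6352611184120178, 0.40903183817863464), (0.06745582818984985, 0.11229103803634644), 12.945479393005371)
top [573 352  14  15 175] [579.00571429 359.13142857] ((0.10089656710624695, -0.7493055462837219), (0.0397661030292511, 0.041499748826026917), 87.577880859375)
```

View pics/z4.png

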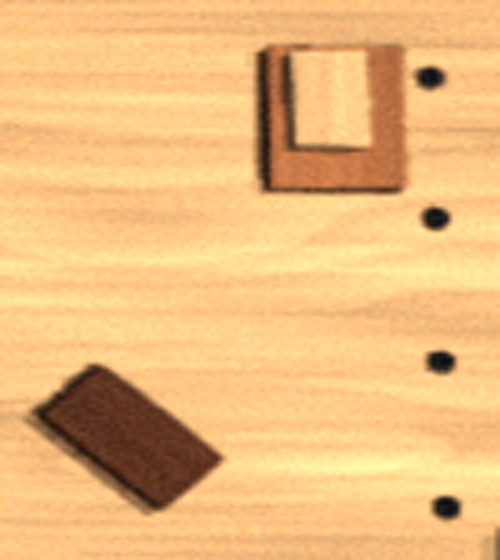

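Run:
```python
from h import *
import station
print([k for k in dir(station) if not k.startswith('_')], getattr(station,'tcp_to_tips',None))
s=cv2.imread("pics/scene0.png");t=cv2.imread("pics/top0.png")
print(s[166:190,376:390].sum(2))
# predicted end-face projection
c=np.array([.633,.184]);a=np.radians(6.68);u=np.array([np.cos(a),np.sin(a)]);v=np.array([-u[1],u[0]])
for e in(1,-1):
  for dy,z in((-.02,0),(.02,0),(.02,.04),(-.02,.04),(0,.02)):
    print(e,dy,z,proj("scene",np.r_[c+e*.055*u+dy*v,z]).round(1))
# screws
for nm,im,roi in(("top",t,(370,180,410,245)),("scene",s,(225,220,305,275))):
    x0,y0,x1,y1=roi;g=cv2.cvtColor(im,cv2.COLOR_BGR2GRAY)[y0:y1,x0:x1].astype(float)
    bg=cv2.medianBlur(g.astype(np.uint8),9).astype(float);d=bg-g
    m=(d>35).astype(np.uint8);n,l,st,ce=cv2.connectedComponentsWithStats(m)
    for i in range(1,n):
        if st[i,4]>=3:
            yy,xx=np.nonzero(l==i);w=d[yy,xx];print(nm,st[i,4],(xx@w/w.sum()+x0).round(2),(yy@w/w.sum()+y0).round(2))
```

```text
['MotionError', 'capture', 'finish_job', 'get_calibration', 'observe', 'tcp_to_tips'] 0.019
[[217 223 223 227 251 276 284 284 294 317 327 323 321 323]
 [208 213 215 216 217 228 249 275 305 322 326 322 324 329]
 [209 207 210 208 217 216 219 221 235 262 300 327 333 334]
 [216 218 213 206 212 211 221 219 219 209 260 332 335 329]
 [223 227 221 218 215 210 214 212 210 190 250 332 333 319]
 [234 229 227 223 226 219 217 217 196 176 248 335 323 319]
 [231 232 234 230 229 227 228 218 182 153 249 326 321 323]
 [234 228 233 232 230 234 233 201 143 202 296 326 324 317]
 [226 235 234 231 232 234 228 176 122 203 298 325 313 312]
 [226 231 232 233 235 234 205 137 122 233 331 319 307 306]
 [209 222 229 231 230 210 167 117 137 238 327 314 305 301]
 [142 152 174 212 214 178 134 132 149 240 316 308 300 298]
 [134 139 133 146 156 144 141 131 147 233 304 305 304 294]
 [142 142 141 139 134 133 137 141 145 193 253 298 295 294]
 [147 140 151 142 139 135 131 148 180 241 296 296 298 296]
 [146 139 141 141 141 128 140 161 195 248 296 293 299 306]
 [145 142 142 138 134 138 147 193 247 289 296 301 309 313]
 [146
[... 230 characters left out ...]

 [296 241 174 171 198 248 314 317 317 309 310 308 313 320]
 [317 319 299 285 274 265 312 314 313 308 308 310 313 314]
 [321 318 314 304 306 309 313 314 310 307 311 315 316 310]]
1 -0.02 0 [[379.5 188. ]]
1 0.02 0 [[385.4 178.7]]
1 0.02 0.04 [[387.1 168.9]]
1 -0.02 0.04 [[381.  178.3]]
1 0 0.02 [[383.3 178.5]]
-1 -0.02 0 [[344.  173.6]]
-1 0.02 0 [[350.3 164.7]]
-1 0.02 0.04 [[351.2 154.8]]
-1 -0.02 0.04 [[344.7 163.8]]
-1 0 0.02 [[347.6 164.2]]
top 6 388.0 187.48
top 30 382.11 192.63
top 12 392.74 190.93
top 4 381.96 205.26
top 4 388.62 228.51
top 4 406.98 240.48
top 3 380.31 243.34
scene 5 245.6 231.18
scene 78 256.33 239.26
scene 4 274.56 239.55
scene 6 295.48 244.0
scene 10 287.49 246.78
```

Run:
```python
from h import *
for nm,a,b,c in(("top",(388.0,187.48),(381.96,205.26),(388.62,228.51)),("scene",(287.49,246.78),(274.56,239.55),(245.6,231.18))):
    A=ray(nm,a,.045)[0];B=ray(nm,b,.01)[0];C=ray(nm,c,.01)[0]
    d=(B-C)[:2];yaw=np.arctan2(d[1],d[0]);u=d/np.hypot(*d);v=np.array([-u[1],u[0]])
    print(nm,A.round(4),B.round(4),C.round(4),"len",np.hypot(*d),"yaw",np.degrees(yaw))
    # origin: fence centre y=31; stop screw -> x=12.5,y=0
    o1=A[:2]-.0125*u; print(" origin from stop screw",o1.round(4)," fence screws y rel:",((B[:2]-o1)@v).round(4),"x",((B[:2]-o1)@u).round(4),((C[:2]-o1)@u).round(4))
    p=A
```

```text
top [ 0.6265 -0.1566  0.045 ] [ 0.5723 -0.14    0.01  ] [ 0.4963 -0.1622  0.01  ] len 0.07918134215279515 yaw 16.268261213615418
 origin from stop screw [ 0.6145 -0.1601]  fence screws y rel: 0.0311 x -0.0349 -0.1141
scene [ 0.6248 -0.1564  0.045 ] [ 0.5695 -0.1402  0.01  ] [ 0.4938 -0.1633  0.01  ] len 0.07916548512044433 yaw 16.972483475854887
 origin from stop screw [ 0.6128 -0.16  ]  fence screws y rel: 0.0317 x -0.0357 -0.1148
```

Call:
jog_arm(
  increments=[
    [[0.381,0.755,-0.09],[0,0,-0.299]],
    [[0.381,0.755,-0.09],[0,0,-0.299]],
    [[0.381,0.755,-0.09],[0,0,-0.299]],
    [[0.381,0.755,-0.09],[0,0,-0.299]],
    [[0.381,0.755,-0.09],[0,0,-0.299]],
    [[0.381,0.755,-0.09],[0,0,-0.299]],
    [[0.381,0.755,-0.09],[0,0,-0.299]],
    [[0.381,0.755,-0.09],[0,0,-0.299]],
    [[0.381,0.755,-0.09],[0,0,-0.299]],
    [[0.381,0.755,-0.09],[0,0,-0.299]],
    [[0.381,0.755,-0.09],[0,0,-0.299]],
    [[0.381,0.755,-0.09],[0,0,-0.299]],
    [[0.381,0.755,-0.09],[0,0,-0.299]],
    [[0.381,0.755,-0.09],[0,0,-0.299]],
    [[0.381,0.755,-0.09],[0,0,-0.299]],
    [[0.381,0.755,-0.09],[0,0,-0.299]],
    [[0.381,0.755,-0.09],[0,0,-0.299]],
    [[0.381,0.755,-0.09],[0,0,-0.299]],
    [[0.381,0.755,-0.09],[0,0,-0.299]],
    [[0.381,0.755,-0.09],[0,0,-0.299]],
  ],
  jaw=0,
  force=30,
)

```text
time_s: 1.77
tcp_pos: [0.6258, 0.1695, 0.1443]
ee_rot: [2.347, -2.087, -0.001]
contact_force: [-0.1, -0.5, 0.7]
gripper_width: 1.002
```

Call:
jog_arm(
  increments=[
    [[0.007,0.0145,0],[0,0,0]],
    [[0.007,0.0145,0],[0,0,0]],
    [[0.007,0.0145,0],[0,0,0]],
    [[0.007,0.0145,0],[0,0,0]],
  ],
)

```text
time_s: 2.1
tcp_pos: [0.6319, 0.1812, 0.1445]
ee_rot: [2.346, -2.088, -0.001]
contact_force: [0.1, 0.7, -0.4]
gripper_width: 1.0
```

Run:
```python
from h import *
cap("top","top1");im=cap("scene","sc1");s=observe();print(s["tcp_pos"],s["ee_rot"],s["joint_pos"].round(3))
cv2.imwrite("pics/sc1z.png",cv2.convertScaleAbs(cv2.resize(im[80:230,290:450],None,fx=4,fy=4,interpolation=cv2.INTER_CUBIC),alpha=1.5))
```

```text
[0.63203772 0.18071271 0.14487076] [ 2.34578171e+00 -2.08901364e+00 -3.13549416e-04] [ 0.188  0.626  1.356 -0.     1.16   1.643]
```

View pics/sc1z.png

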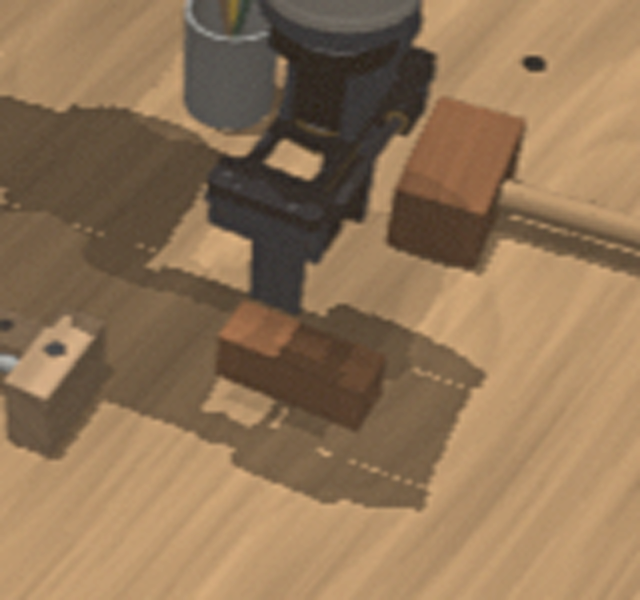

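Call:
jog_arm(
  increments=[
    [[0.001,0.003,-0.03],[0,0,0]],
    [[0.001,0.003,-0.06],[0,0,0]],
    [[0.001,0.003,-0.08],[0,0,0]],
    [[0.001,0.003,-0.095],[0,0,0]],
    [[0.001,0.003,-0.109],[0,0,0]],
    [[0.001,0.003,-0.109],[0,0,0]],
    [[0.001,0.003,-0.109],[0,0,0]],
    [[0.001,0.003,-0.109],[0,0,0]],
  ],
)

```text
time_s: 2.87
tcp_pos: [0.6339, 0.1844, 0.0369]
ee_rot: [-2.346, 2.088, -0.001]
contact_force: [-0.1, 0.6, -0.2]
gripper_width: 0.996
```

Call:
jog_arm(
  increments=[
    [[0,0,0],[0,0,0]],
    [[0,0,0],[0,0,0]],
    [[0,0,0],[0,0,0]],
    [[0,0,0],[0,0,0]],
    [[0,0,0],[0,0,0]],
    [[0,0,0],[0,0,0]],
    [[0,0,0],[0,0,0]],
    [[0,0,0],[0,0,0]],
    [[0,0,0],[0,0,0]],
    [[0,0,0],[0,0,0]],
  ],
  jaw=255,
  force=30,
)

```text
time_s: 3.7
tcp_pos: [0.6334, 0.1849, 0.0358]
ee_rot: [2.347, -2.088, -0.0]
contact_force: [0.1, 0.2, 0.6]
gripper_width: 0.437
```

Call:
jog_arm(
  increments=[
    [[0,0,0.03],[0,0,0]],
    [[0,0,0.06],[0,0,0]],
    [[0,0,0.09],[0,0,0]],
    [[-0.02,-0.04,0.12],[0,0,-0.1]],
    [[-0.04,-0.08,0.15],[0,0,-0.2]],
    [[-0.06,-0.11,0.165],[0,0,-0.3]],
    [[-0.07,-0.14,0.165],[0,0,-0.4]],
    [[-0.07,-0.17,0.165],[0,0,-0.5]],
    [[-0.07,-0.19,0.165],[0,0,-0.6]],
    [[-0.07,-0.2,0.165],[0,0,-0.7]],
    [[-0.07,-0.2,0.165],[0,0,-0.785]],
    [[-0.07,-0.2,0.165],[0,0,-0.785]],
    [[-0.07,-0.2,0.165],[0,0,-0.785]],
  ],
)

```text
time_s: 4.78
tcp_pos: [0.5633, -0.0151, 0.2007]
ee_rot: [1.374, -2.825, -0.0]
contact_force: [0.2, 0.6, -0.9]
gripper_width: 0.436
```

Run:
```python
from h import *
im=cap("scene","sc2");s=observe();print(s["tcp_pos"],s["ee_rot"],s["joint_pos"].round(3),s["contact_force"])
u,v=proj("scene",s["tcp_pos"])[0].astype(int);print(u,v)
cv2.imwrite("pics/sc2z.png",cv2.convertScaleAbs(cv2.resize(im[v-60:v+60,u-60:u+60],None,fx=5,fy=5,interpolation=cv2.INTER_CUBIC),alpha=2))
```

```text
[ 0.56335009 -0.01481389  0.20072389] [ 1.37510411e+00 -2.82451573e+00 -3.59379657e-04] [-0.132  0.442  1.54   0.     1.16   2.103] [ 0.34971115  0.03967817 -0.81548005]
301 156
```

View pics/sc2z.png

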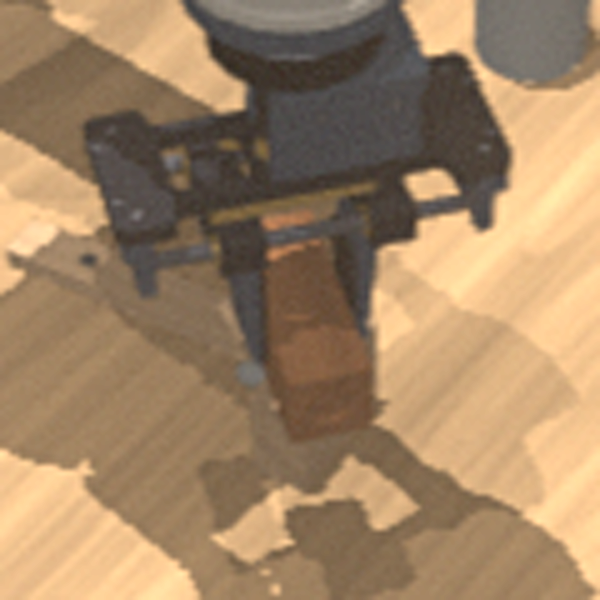

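Call:
jog_arm(
  increments=[
    [[0,0,0],[0,0,0.12]],
    [[0,0,0],[0,0,0.24]],
    [[0,0,0],[0,0,0.36]],
    [[0,0,0],[0,0,0.48]],
    [[0,0,0],[0,0,0.6]],
    [[0,0,0],[0,0,0.72]],
    [[0,0,0],[0,0,0.84]],
    [[0,0,0],[0,0,0.96]],
    [[0,0,0],[0,0,1.08]],
    [[0,0,0],[0,0,1.2]],
    [[0,0,0],[0,0,1.32]],
    [[0,0,0],[0,0,1.44]],
    [[0,0,0],[0,0,1.56]],
    [[0,0,0],[0,0,1.68]],
    [[0,0,0],[0,0,1.8]],
    [[0,0,0],[0,0,1.92]],
    [[0,0,0],[0,0,2.0]],
  ],
)

```text
time_s: 6.25
tcp_pos: [0.5634, -0.0145, 0.2007]
ee_rot: [-3.121, 0.358, 0.0]
contact_force: [-1.0, -0.9, -1.7]
gripper_width: 0.44
```

Call:
jog_arm(
  increments=[
    [[0,0,0],[0,0,0.12]],
    [[0,0,0],[0,0,0.24]],
    [[0,0,0],[0,0,0.36]],
    [[0,0,0],[0,0,0.48]],
    [[0,0,0],[0,0,0.6]],
    [[0,0,0],[0,0,0.72]],
    [[0,0,0],[0,0,0.84]],
    [[0,0,0],[0,0,0.96]],
    [[0,0,0],[0,0,1.08]],
    [[0,0,0],[0,0,1.14]],
    [[0,0,0],[0,0,1.14]],
  ],
)

```text
time_s: 7.17
tcp_pos: [0.5634, -0.0145, 0.2007]
ee_rot: [-2.823, -1.377, 0.0]
contact_force: [-0.3, 0.3, -1.1]
gripper_width: 0.437
```

Run:
```python
from h import *
im=cap("scene","sc3");s=observe();print(s["time_s"],s["tcp_pos"],s["ee_rot"],s["joint_pos"].round(3),s["contact_force"])
u,v=proj("scene",s["tcp_pos"])[0].astype(int);print(u,v)
cv2.imwrite("pics/sc3z.png",cv2.convertScaleAbs(cv2.resize(im[v-60:v+60,u-60:u+60],None,fx=5,fy=5,interpolation=cv2.INTER_CUBIC),alpha=2))
```

```text
7.2167 [ 0.5634352  -0.01459242  0.20074946] [-2.82698818e+00 -1.37016057e+00  1.32789874e-04] [-0.132  0.442  1.54   0.     1.16  -1.034] [-0.00381103 -0.04712623 -1.6830468 ]
301 156
```

View pics/sc3z.png

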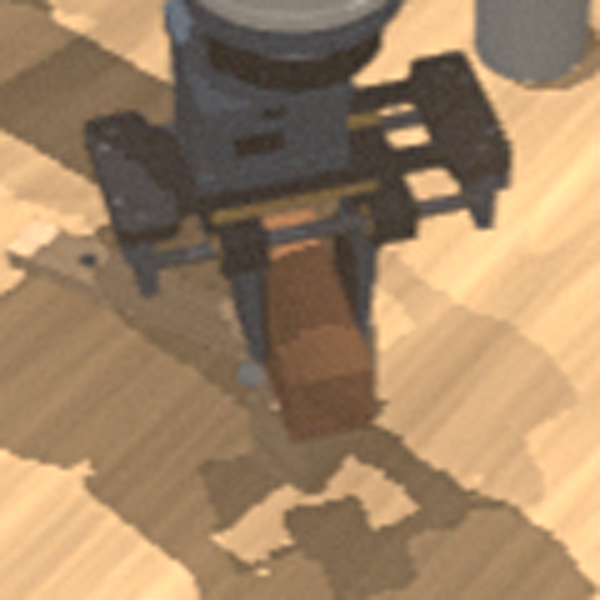

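Run:
```python
from h import *
a=cv2.imread("pics/sc2.png").astype(int).sum(2);b=cv2.imread("pics/sc3.png").astype(int).sum(2)
u0,v0=241+54,96+74
print(a[v0:v0+16,u0:u0+24]);print((b)[v0:v0+16,u0:u0+24])
A=cv2.imread("pics/sc2.png")[150:190,280:330];B=cv2.imread("pics/sc3.png")[150:190,280:330]
f=lambda x:cv2.convertScaleAbs(cv2.resize(x,None,fx=8,fy=10,interpolation=cv2.INTER_CUBIC),alpha=4,beta=-80)
cv2.imwrite("pics/cmp.png",np.hstack([f(A),f(B)]))
```

```text
[[120 115 135 152 150 148 148 149 150 152 153 151 151 146 144 138 139 133
  125 129 147 225 268 260]
 [117 118 123 140 149 149 154 149 151 149 150 140 139 132 130 119 127 125
  127 122 151 218 259 250]
 [113 120 119 133 144 143 144 141 137 131 128 131 130 120 114 124 129 129
  123 124 152 215 257 260]
 [124 121 118 124 128 129 135 128 130 121 123 120 124 119 124 126 131 127
  125 124 158 220 257 263]
 [129 118 117 129 123 129 124 128 127 132 122 124 126 120 127 121 122 120
  130 132 163 224 266 264]
 [148 122 119 122 128 132 130 131 127 124 126 131 128 122 122 120 125 131
  129 123 135 205 254 252]
 [179 168 124 123 128 127 134 133 120 131 130 125 125 132 128 121 131 129
  128 119 139 150 163 200]
 [191 176 120 125 129 125 132 116 122 123 121 123 123 131 128 129 135 130
  126 123 138 149 190 241]
 [153 143 108 123 134 133 131 126 124 123 128 124 129 134 140 134 133 129
  130 124 134 154 198 249]
 [157 145 125 120 125 133 125 129 130 131 139 133 147 150 135 132 127 129
  128 123 142 197 252 255]
 [163 157 140 121 131 120 124 127 124 137 138 140 136 135 132 133 129 129
  130 137 181 24
[... 1433 characters left out ...]
49 136 123 123 119 128 122 122 120 122 128 125 121 123 125 116 123
  128 112 139 199 251 253]
 [161 160 140 116 117 124 125 132 124 132 131 131 129 128 115 117 118 128
  126 133 173 232 254 260]
 [165 163 151 127 120 124 127 128 128 129 124 128 126 119 128 124 118 127
  124 128 135 160 200 241]
 [160 159 165 149 129 128 124 126 116 130 124 129 136 131 137 138 144 156
  151 150 150 148 146 149]
 [160 162 165 151 133 129 121 129 133 136 139 142 148 151 155 156 152 155
  146 156 152 148 151 143]
 [163 163 165 159 145 142 145 147 149 152 153 156 154 152 152 149 147 145
  142 153 146 146 149 146]
 [157 165 166 164 164 162 162 157 151 159 153 150 150 151 149 149 151 144
  149 150 152 150 152 145]]
```

View pics/cmp.png

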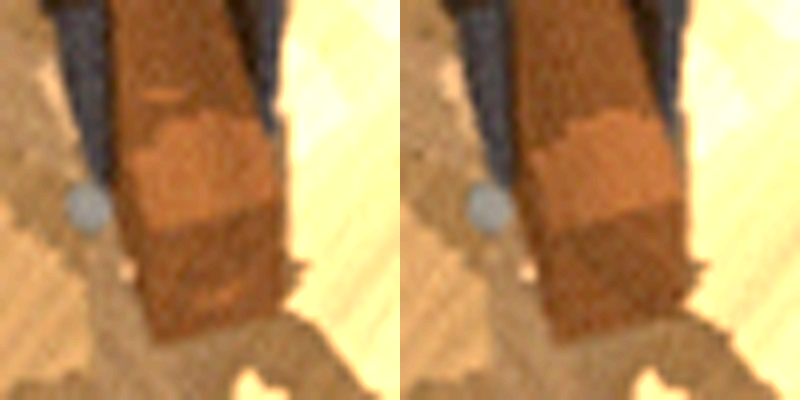

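Call:
jog_arm(
  increments=[
    [[0,-0.01,0],[0,0,-0.12]],
    [[0,-0.02,0],[0,0,-0.24]],
    [[0,-0.03,0],[0,0,-0.36]],
    [[-0.005,-0.04,0],[0,0,-0.48]],
    [[-0.01,-0.05,0],[0,0,-0.6]],
    [[-0.015,-0.06,0],[0,0,-0.72]],
    [[-0.02,-0.07,0],[0,0,-0.84]],
    [[-0.025,-0.08,0],[0,0,-0.96]],
    [[-0.03,-0.09,0],[0,0,-1.08]],
    [[-0.035,-0.1,0],[0,0,-1.2]],
    [[-0.04,-0.11,0],[0,0,-1.32]],
    [[-0.045,-0.12,0],[0,0,-1.44]],
    [[-0.049,-0.13,0],[0,0,-1.56]],
    [[-0.049,-0.14,-0.01],[0,0,-1.68]],
    [[-0.049,-0.15,-0.03],[0,0,-1.8]],
    [[-0.049,-0.16,-0.05],[0,0,-1.92]],
    [[-0.049,-0.17,-0.07],[0,0,-2.04]],
    [[-0.049,-0.18,-0.09],[0,0,-2.16]],
    [[-0.049,-0.18,-0.1],[0,0,-2.186]],
    [[-0.049,-0.18,-0.1],[0,0,-2.186]],
  ],
)

```text
time_s: 8.88
tcp_pos: [0.5134, -0.1948, 0.0987]
ee_rot: [2.512, -1.886, -0.005]
contact_force: [-1.1, 0.1, -1.4]
gripper_width: 0.437
```

Run:
```python
from h import *
im=cap("scene","sc4");t=cap("top","top4");s=observe();print(s["time_s"],s["tcp_pos"],s["ee_rot"],s["joint_pos"].round(3),s["contact_force"])
r=s["ee_rot"];print("jawyaw",np.degrees(2*np.arctan2(r[1],r[0])))
f=lambda x,a:cv2.convertScaleAbs(cv2.resize(x,None,fx=4,fy=4,interpolation=cv2.INTER_CUBIC),alpha=a)
cv2.imwrite("pics/sc4z.png",np.hstack([f(im[170:290,220:320],2),f(t[160:280,350:450],2)]))
```

```text
8.9833 [ 0.51446772 -0.19483827  0.10090749] [ 2.51613324e+00 -1.88107608e+00 -9.41890391e-04] [-0.471  0.557  1.673  0.     0.912  0.813] [ 0.37726738  0.19905802 -0.90972774]
jawyaw -73.56401427342159
```

View pics/sc4z.png

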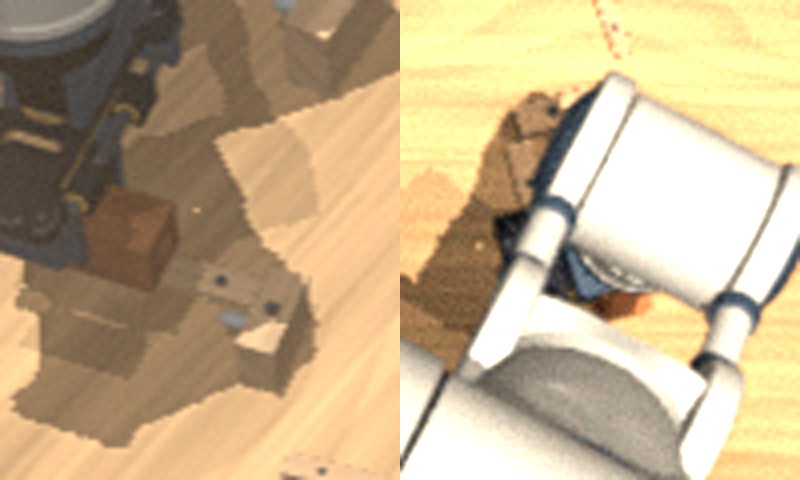

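Call:
jog_arm(
  increments=[
    [[0,0,-0.02],[0,0,0]],
    [[0,0,-0.04],[0,0,0]],
    [[0,0,-0.055],[0,0,0]],
    [[0,0,-0.064],[0,0,0]],
    [[0,0,-0.064],[0,0,0]],
    [[0,0,-0.064],[0,0,0]],
    [[0,0,-0.064],[0,0,0]],
  ],
)

```text
time_s: 9.57
tcp_pos: [0.515, -0.1952, 0.0379]
ee_rot: [-2.515, 1.882, -0.002]
contact_force: [0.1, -0.7, 0.0]
gripper_width: 0.439
```

```bash
cat >> h.py <<'E'
def st():
    s=observe();r=s["ee_rot"];p=s["tcp_pos"]
    a=np.radians(16.6);u=np.array([np.cos(a),np.sin(a)]);v=np.array([-u[1],u[0]]);d=p[:2]-[.6137,-.160]
    f=s["contact_force"]
    print("t",s["time_s"],"p",p.round(4),"jawyaw",np.degrees(2*np.arctan2(r[1],r[0])).round(2),"jig xy mm",(1e3*d@u).round(1),(1e3*d@v).round(1),"F jig",(f[:2]@u).round(2),(f[:2]@v).round(2),f[2].round(2),"w",s["gripper_width"]);return s
E
python3 -c "
from h import *
st();im=cap('scene','sc5');cv2.imwrite('pics/sc5z.png',cv2.convertScaleAbs(cv2.resize(im[190:280,210:320],None,fx=6,fy=6,interpolation=cv2.INTER_CUBIC),alpha=2))"
```

```text
t 9.5667 p [ 0.515  -0.1952  0.0379] jawyaw 286.4 jig xy mm -104.6 -5.6 F jig -0.11 -0.71 0.04 w 0.43921131927465923
```

View pics/sc5z.png

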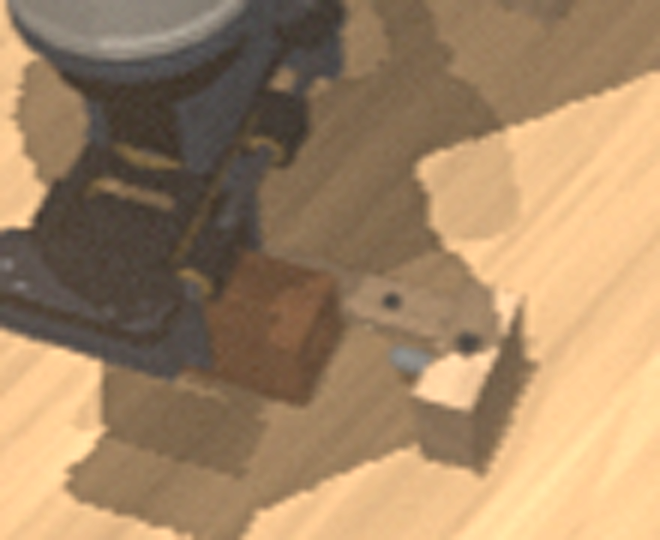

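Call:
jog_arm(
  increments=[
    [[0,0,-0.001],[0,0,0]],
    [[-0.0006,0.002,-0.001],[0,0,0]],
    [[-0.0011,0.0038,-0.001],[0,0,0]],
    [[-0.0014,0.0048,-0.001],[0,0,0]],
    [[-0.0014,0.0048,-0.001],[0,0,0]],
    [[-0.0014,0.0048,-0.001],[0,0,0]],
    [[-0.0014,0.0048,-0.001],[0,0,0]],
  ],
)

```text
time_s: 10.2
tcp_pos: [0.5132, -0.1907, 0.036]
ee_rot: [2.515, -1.882, 0.001]
contact_force: [-0.4, -5.2, 0.9]
gripper_width: 0.437
```

```bash
python3 -c "
from h import *
st()"
```

```text
t 10.2 p [ 0.5132 -0.1907  0.036 ] jawyaw -73.61 jig xy mm -105.0 -0.7 F jig -1.86 -4.87 0.89 w 0.4366113967480088
```

Call:
jog_arm(
  increments=[
    [[-0.0003,0.001,0],[0,0,0]],
    [[-0.0003,0.001,0],[0,0,0]],
    [[-0.0003,0.001,0],[0,0,0]],
    [[-0.0003,0.001,0],[0,0,0]],
  ],
)

```text
time_s: 10.53
tcp_pos: [0.5132, -0.1905, 0.0361]
ee_rot: [2.515, -1.881, 0.003]
contact_force: [-0.7, -12.3, 0.0]
gripper_width: 0.44
```

```bash
python3 -c "
from h import *
st()"
```

```text
t 10.5333 p [ 0.5132 -0.1905  0.0361] jawyaw -73.58 jig xy mm -105.0 -0.5 F jig -4.24 -11.61 0.03 w 0.439920848642696
```

Call:
jog_arm(
  increments=[
    [[0.0051,0.001,0],[0,0,0]],
    [[0.0101,0.0024,0],[0,0,0]],
    [[0.0151,0.0038,0],[0,0,0]],
    [[0.0201,0.0053,0],[0,0,0]],
    [[0.025,0.0067,0],[0,0,0]],
    [[0.03,0.0081,0],[0,0,0]],
    [[0.035,0.0096,0],[0,0,0]],
    [[0.035,0.0096,0],[0,0,0]],
    [[0.035,0.0096,0],[0,0,0]],
  ],
)

```text
time_s: 11.28
tcp_pos: [0.5487, -0.1801, 0.036]
ee_rot: [-2.515, 1.882, -0.003]
contact_force: [4.0, -3.8, -2.2]
gripper_width: 0.435
```

```bash
python3 -c "
from h import *
st()"
```

```text
t 11.2833 p [ 0.5487 -0.1801  0.036 ] jawyaw 286.39 jig xy mm -68.0 -0.7 F jig 2.79 -4.76 -2.16 w 0.43508086282136865
```

Call:
jog_arm(
  increments=[
    [[0.0038,0.0011,0],[0,0,0]],
    [[0.0077,0.0023,0],[0,0,0]],
    [[0.0105,0.0031,0],[0,0,0]],
    [[0.0105,0.0031,0],[0,0,0]],
    [[0.0105,0.0031,0],[0,0,0]],
  ],
)

```text
time_s: 11.7
tcp_pos: [0.5587, -0.177, 0.0359]
ee_rot: [2.515, -1.882, 0.002]
contact_force: [1.4, -5.6, -2.6]
gripper_width: 0.433
```

```bash
python3 -c "
from h import *
st()"
```

```text
t 11.7 p [ 0.5587 -0.177   0.0359] jawyaw -73.6 jig xy mm -57.5 -0.6 F jig -0.28 -5.76 -2.58 w 0.43338692687946445
```

Call:
jog_arm(
  increments=[
    [[0.001,0.0003,0],[0,0,0]],
    [[0.0019,0.0006,0],[0,0,0]],
    [[0.0019,0.0006,0],[0,0,0]],
    [[0.0019,0.0006,0],[0,0,0]],
  ],
)

```text
time_s: 12.03
tcp_pos: [0.5602, -0.1766, 0.0358]
ee_rot: [2.515, -1.881, 0.001]
contact_force: [-0.6, -8.3, -1.0]
gripper_width: 0.441
```

```bash
python3 -c "
from h import *
st()"
```

```text
t 12.0333 p [ 0.5602 -0.1766  0.0358] jawyaw -73.6 jig xy mm -56.1 -0.6 F jig -2.95 -7.78 -1.02 w 0.44059624666842523
```

Keep advancing until the stop pushes back firmly.

Call:
jog_arm(
  increments=[
    [[0.001,0.0003,0],[0,0,0]],
    [[0.0019,0.0006,0],[0,0,0]],
    [[0.0019,0.0006,0],[0,0,0]],
    [[0.0019,0.0006,0],[0,0,0]],
  ],
)

```text
time_s: 12.37
tcp_pos: [0.562, -0.176, 0.0358]
ee_rot: [2.515, -1.881, 0.001]
contact_force: [-1.5, -7.5, -1.7]
gripper_width: 0.441
```

```bash
python3 -c "
from h import *
st()"
```

```text
t 12.3667 p [ 0.562  -0.176   0.0358] jawyaw -73.6 jig xy mm -54.1 -0.6 F jig -3.58 -6.71 -1.73 w 0.44077619589186284
```

Call:
jog_arm(
  increments=[
    [[0.001,0.0003,0],[0,0,0]],
    [[0.001,0.0003,0],[0,0,0]],
    [[0.001,0.0003,0],[0,0,0]],
  ],
)

```text
time_s: 12.62
tcp_pos: [0.5626, -0.1758, 0.0358]
ee_rot: [2.515, -1.881, -0.0]
contact_force: [-4.0, -9.6, -0.7]
gripper_width: 0.439
```

```bash
python3 -c "
from h import *
st();im=cap('scene','sc6');cv2.imwrite('pics/sc6z.png',cv2.convertScaleAbs(cv2.resize(im[190:290,220:320],None,fx=6,fy=6,interpolation=cv2.INTER_CUBIC),alpha=2))"
```

```text
t 12.6167 p [ 0.5626 -0.1758  0.0358] jawyaw -73.59 jig xy mm -53.5 -0.6 F jig -6.6 -8.02 -0.72 w 0.4393161391400209
```

View pics/sc6z.png

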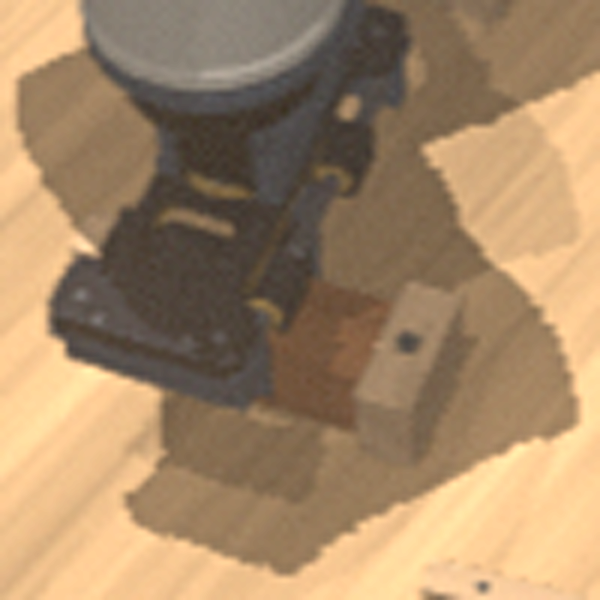

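Call:
jog_arm(
  increments=[
    [[0.001,0.0003,0],[0,0,0]],
    [[0.0015,0.0005,0],[0,0,0]],
    [[0.0015,0.0005,0],[0,0,0]],
    [[0.0015,0.0005,0],[0,0,0]],
  ],
)

```text
time_s: 13.0
tcp_pos: [0.5627, -0.1757, 0.0357]
ee_rot: [2.514, -1.88, -0.003]
contact_force: [-13.3, -17.0, 5.0]
gripper_width: 0.437
```

```bash
python3 -c "
from h import *
st()"
```

```text
t 13.0 p [ 0.5627 -0.1757  0.0357] jawyaw -73.58 jig xy mm -53.4 -0.5 F jig -17.63 -12.44 5.0 w 0.4374851076459572
```

Call:
jog_arm(
  increments=[
    [[0,0,0],[0,0,0]],
    [[0,0,0],[0,0,0]],
    [[0,0,0],[0,0,0]],
    [[0,0,0],[0,0,0]],
    [[0,0,0],[0,0,0]],
    [[-0.005,-0.0025,0],[0,0,0]],
    [[-0.012,-0.005,0.0],[0,0,0]],
    [[-0.02,-0.0075,0.0],[0,0,0]],
    [[-0.03,-0.0105,0.0],[0,0,0]],
    [[-0.04,-0.0135,0.0],[0,0,0]],
    [[-0.055,-0.018,0.0],[0,0,0]],
    [[-0.055,-0.018,0.0],[0,0,0]],
    [[-0.055,-0.018,0.03],[0,0,0]],
    [[-0.055,-0.018,0.06],[0,0,0]],
    [[-0.055,-0.018,0.1],[0,0,0]],
    [[-0.055,-0.018,0.14],[0,0,0]],
    [[-0.055,-0.018,0.18],[0,0,0]],
    [[-0.055,-0.018,0.22],[0,0,0]],
    [[-0.055,-0.018,0.25],[0,0,0]],
    [[-0.055,-0.018,0.25],[0,0,0]],
  ],
)

```text
time_s: 14.67
tcp_pos: [0.5115, -0.1936, 0.2921]
ee_rot: [-2.514, 1.881, -0.015]
contact_force: [0.3, -0.8, 0.2]
gripper_width: 0.435
```

```bash
python3 -c "
from h import *
s=st();print(s['joint_pos'].round(3))"
```

```text
t 14.6667 p [ 0.5115 -0.1936  0.2921] jawyaw 286.37 jig xy mm -107.6 -3.0 F jig 0.05 -0.85 0.17 w 0.43466847014166504
[-0.471  0.324  1.461  0.     1.348  0.814]
```

Call:
jog_arm(
  increments=[
    [[0,0,0.01],[0,0,0.1]],
    [[0,0,0.02],[0,0,0.2]],
    [[0,0,0.03],[0,0,0.3]],
    [[0,0,0.04],[0,0,0.4]],
    [[0,0,0.05],[0,0,0.5]],
    [[0,0,0.06],[0,0,0.6]],
    [[0,0,0.07],[0,0,0.7]],
    [[0,0,0.08],[0,0,0.8]],
    [[0,0,0.08],[0,0,0.814]],
    [[0,0,0.08],[0,0,0.814]],
    [[0,0,0.08],[0,0,0.814]],
  ],
)

```text
time_s: 15.58
tcp_pos: [0.5092, -0.1925, 0.3648]
ee_rot: [-3.053, 0.738, 0.002]
contact_force: [0.5, 0.1, -1.6]
gripper_width: 0.438
```

```bash
python3 -c "
from h import *
s=st();print(s['joint_pos'].round(3))"
```

```text
t 15.5833 p [ 0.5092 -0.1925  0.3648] jawyaw 332.82 jig xy mm -109.4 -1.3 F jig 0.49 -0.06 -1.64 w 0.43792303341842975
[-0.471  0.275  1.334  0.     1.534  0.003]
```

Call:
jog_arm(
  increments=[
    [[0.011,0.022,0],[0.089,-0.0457,0]],
    [[0.023,0.044,0],[0.178,-0.0914,0]],
    [[0.034,0.066,0],[0.267,-0.137,0]],
    [[0.044,0.086,0],[0.356,-0.183,0]],
    [[0.055,0.106,0],[0.4445,-0.2285,0]],
    [[0.0645,0.1255,0],[0.533,-0.274,0]],
    [[0.0645,0.1255,0],[0.533,-0.274,0]],
    [[0.0645,0.1255,0],[0.533,-0.274,0]],
    [[0.0645,0.1255,0],[0.533,-0.274,0]],
  ],
)

```text
time_s: 16.33
tcp_pos: [0.5737, -0.0679, 0.3655]
ee_rot: [-2.486, 0.598, -0.185]
contact_force: [-0.4, -0.7, -0.5]
gripper_width: 0.437
```

```bash
python3 -c "
from h import *
from scipy.spatial.transform import Rotation as R
s=st();print(s['joint_pos'].round(3));print(R.from_rotvec(s['ee_rot']).as_matrix().round(3))"
```

```text
t 16.3333 p [ 0.5737 -0.0679  0.3655] jawyaw 332.94 jig xy mm -12.0 99.7 F jig -0.56 -0.55 -0.49 w 0.43675937948116683
[-0.558  0.307  1.44   0.597  1.471 -0.171]
[[ 0.89  -0.376  0.256]
 [-0.455 -0.737  0.499]
 [ 0.001 -0.561 -0.828]]
```

Call:
jog_arm(
  increments=[
    [[0.008,0.016,0],[0.089,-0.0457,0]],
    [[0.016,0.032,0],[0.178,-0.0914,0]],
    [[0.024,0.047,0],[0.267,-0.137,0]],
    [[0.031,0.06,0],[0.356,-0.183,0]],
    [[0.036,0.07,0],[0.4445,-0.2285,0]],
    [[0.041,0.079,0],[0.533,-0.274,0]],
    [[0.044,0.085,0],[0.622,-0.32,0]],
    [[0.046,0.09,0],[0.711,-0.366,0]],
    [[0.048,0.094,0],[0.8,-0.411,0]],
    [[0.05,0.097,0],[0.863,-0.444,0]],
    [[0.05,0.097,0],[0.863,-0.444,0]],
    [[0.05,0.097,0],[0.863,-0.444,0]],
    [[0.05,0.097,0],[0.863,-0.444,0]],
    [[0.05,0.097,0],[0.863,-0.444,0]],
    [[0.05,0.097,0],[0.863,-0.444,0]],
  ],
)

```text
time_s: 17.58
tcp_pos: [0.624, 0.0299, 0.3667]
ee_rot: [-1.543, 0.368, -0.377]
contact_force: [-0.5, 0.9, -2.0]
gripper_width: 0.437
```

```bash
python3 -c "
from h import *
from scipy.spatial.transform import Rotation as R
s=st();print(s['joint_pos'].round(3),s['joint_vel'].round(3));print(R.from_rotvec(s['ee_rot']).as_matrix().round(3))
im=cap('scene','sc7');t=cap('top','top7')
u,v=proj('scene',s['tcp_pos'])[0].astype(int);a,b=proj('top',s['tcp_pos'])[0].astype(int);print(u,v,a,b)
f=lambda x:cv2.convertScaleAbs(cv2.resize(x,(400,400),interpolation=cv2.INTER_CUBIC),alpha=1.6)
cv2.imwrite('pics/f.png',np.hstack([f(im[max(v-60,0):max(v-60,0)+120,u-60:u+60]),f(t[b-30:b+30,a-30:a+30])]))"
```

```text
t 17.5833 p [0.624  0.0299 0.3667] jawyaw 333.19 jig xy mm 64.1 179.1 F jig -0.25 0.96 -2.01 w 0.4366032783034875
[-0.625  0.655  1.739  1.458  1.671 -0.836] [-0.001  0.007  0.006  0.008  0.003 -0.005]
[[ 0.89   0.004  0.457]
 [-0.457 -0.006  0.89 ]
 [ 0.006 -1.    -0.003]]
336 100 327 169
```

View pics/f.png

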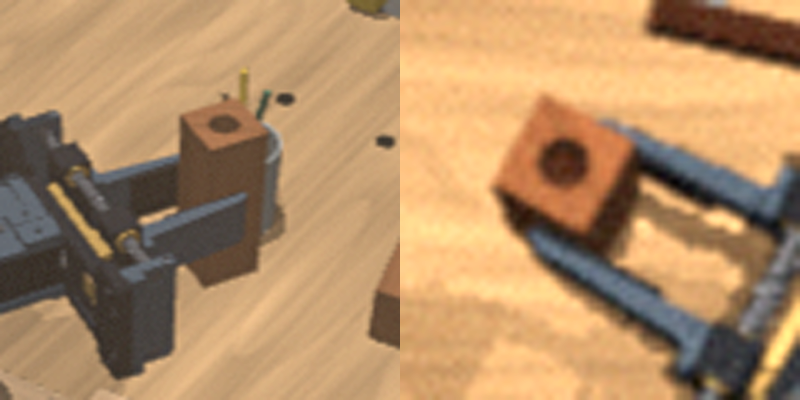

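View pics/top7.png

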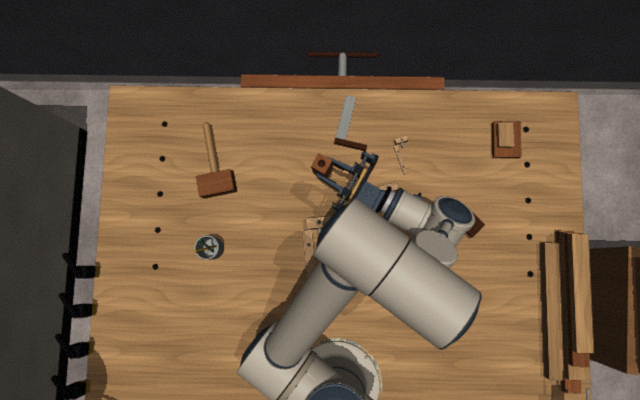

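```bash
python3 -c "
from h import *
st();print(finish_job())"
```

```text
t 17.6833 p [0.624  0.0299 0.3665] jawyaw 333.13 jig xy mm 64.1 179.1 F jig 0.58 -0.43 -1.23 w 0.43536018493565865
the job is handed in; nothing more can be done
None
```

The blank went hole end first over the pin and home on the stop of the middle-sized jig. I then took it out, turned it hole up and handed the job in at about 17.7 s, still gripping it. The job reports no verdict.

- **Finding the hole end:** the end faces were hard to tell apart in shadow. I chose the hole end from a faint bright crescent on one face, so I turned the blank back to go in that end first. The push past the pin tip and the last top picture confirmed the choice.
- **Home in the jig:** with the blank pressed on the fence (about 12 N), it stopped moving once the stop pushed back with about 18 N. The gripper was then 53.4 mm short of the stop face, against the expected 55 mm for the blank's middle. The 1.6 mm difference is within the calibration error plus the uncertainty of where I gripped it. It was 0.5 mm off the jig's centre line and square to within about 0.3°, and I held it there about 0.4 s. I did not measure this step with a second camera view; it rests on the gripper position, the force and one scene picture.
- **Final hold:** the hole faces straight up, within about 0.5° by the tool's orientation. The blank's lower end is about 0.31 m above the bench by the gripper height, the grip is still at about 40 mm and the arm is at rest.
- **Bystanders:** nothing visible in the last top picture looks out of place. The arm partly covers the sander there, but I never worked near it.

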